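Load a label roll and hold the dancer arm for threading

ROBOT

A 6-joint arm with a two-finger parallel gripper is mounted at the origin on the work surface. World frame = base frame: x ahead of the robot, y to its left, z up, the work surface at z = 0. Lengths are in m, angles in rad, forces in N, time in s.
With the tool pointing down it reaches from about 0.275 to 0.75 m from the base axis. Payload 10.2 kg.
Tool frame: the origin (TCP) lies at the very end of the fingers, on their centre line; the grasp point (between the pads) lies bot.grip_depth behind it (bot.grip_depth is the distance from the TCP to the grasp point, in m); z points along the fingers, y is the line along which they close (so a half turn about z gives the same grasp; the last joint's range is limited). The gripper opens to 85 mm and grips with 20 to 120 N. Pads are 22 mm wide; open, the fingers measure 114 mm over their backs; the gripper's body (76 mm by 85 mm) begins 54 mm behind the grasp point. The pads swing forward as they close: fully open they stand 13 mm farther back than shut.
Start: joints at [1.105, 0.313, 1.498, -0, 1.331, -0.223], TCP at [0.126, 0.51, 0.231] pointing down, gripper open.
Joint ranges: [-2.94, 2.94], [-0.97, 2.17], [0.19, 2.56], [-1.23, 4.37], [0.02, 3.11], [-2.88, 2.88]. Speed limits (rad/s): [2.39, 2.39, 3.01, 3.14, 3.14, 3.14].

INTERFACE

Orientations are given as a unit quaternion [w, x, y, z].
In Python, from workcell import bot gives the robot as it stands.
- The arm moves only by the tool jog_arm, never from a script. Its argument "increments" is a list of rows, each a list of 7 numbers: the turn, a rotation vector about the world's x, y, z in rad, then the shift along the world's x, y, z in mm, then the finger opening in mm, from 0 to 85.4. A call has 1 to 8 rows; each row is the pose to reach, as a shift and turn from the pose commanded when the call began; what a row does not reach only later rows make up. A row lasts 1/12 s, in which the tool goes at most 41.7 mm and 7.16 degrees, less where a joint would pass 70% of its speed; a pose out of reach is approached as far as the arm can. A call with a gripper value outside its range is refused whole. The fingers move at their own pace and stop on an object; "newtons" is the grip in N (left out, the last holds). Time passes only in rows, so rows that repeat a pose let the fingers close. It gives the time, the measured TCP pose, the force, the opening and the grip force at its end, in the units of the state.
- bot.get_obs(): the state, without advancing time (a new reading comes with each control period).
- bot.camera(name): name is "side" or "top"; returns a dict with "color" (384x512x3 uint8, blue, green, red), "depth" (384x512 float32, m along the optical axis (not along the pixel's ray), 0 where there is no reading), "fx", "fy", "cx", "cy" (pixels), "pose" (4x4, takes a point from camera to world coordinates). Camera axes: x right, y down, z forward; pixel columns grow to the right and rows downward; lengths in m; the calibration is good to about 2 mm. A picture is of the moment at which its call begins.
- bot.hand_in(): hands the job in; it is judged then, once.
The state is a dict: "time_s": time; "q": joint angles; "dq": joint speeds; "tau": joint torques, N m; "eef_pos": TCP position; "tcp_rot": TCP orientation; "ft_force": force on the tool from outside, world axes, zero at the start; "moment": the same for the moment, N m; "width": finger opening in m; "finger_force": force on a finger pad.
Only numpy, scipy, OpenCV 4.12 (cv2) and the standard library are available. Lean on these libraries where they do the work, as an engineer would, in place of code of your own. Each camera call takes 0.05 s, during which the arm holds its last target. There are 200 camera calls.

TASK

Load the roll of yellow labels on the label dispenser: lower it over the red hub until it sits flat on the unwind disc, without dropping it, and let go of it. Then swing the blue spring-loaded dancer arm (take it by its upright white roller) clockwise (seen from above) all the way to its stop, never letting it snap back, and finish while holding it there against its spring so that the labels can be threaded. Leave the other rolls and the glass jars standing where they are.

Things in the scene. Friction and masses are not known exactly. Their poses are not given: they have to be found in the camera images.
- roll_yellow: the roll of yellow labels: a tube 62 mm outer diameter, 60 mm high, wound on a brown cardboard core with a 40 mm bore right through; stands on end on the bench among the rolls on the kraft board. About 0.12 kg. Origin: centre of its underside, z up along the bore.
- roll_mid (a point): the middle of the yellow roll: on its axis, 30 mm above its underside.
- hub_seat (a point): where a loaded roll sits on the label dispenser: on the hub's upright axis, on the top face of the unwind disc. The bare aluminium disc, 180 mm across, lies level 90 mm above the bench and turns with slight friction. From its middle rises the red core hub, 36 mm across, straight for 28 mm, then tapering to 20 mm at 42 mm above the disc (a small nut stands 4 mm higher).
- dispenser: the label dispenser, fixed to the bench. Origin under the hub's axis, at bench level; x to its far side, y to its left. Grey housing with dark grey deck (top 52 mm up) from x -113 to 173, y -113 to 243 mm. Along its far edge stand a dark guide roller at (125, 112), dark drive and pinch rollers at (128, -5) and (152, -5) and a peel plate at x 150, y -113 to -37, all under 157 mm high.
- dancer_pivot (a point): the upright pivot axis of the dancer arm, 80 mm above the bench. From the hub seat it lies 20 mm to the near side (-x) and 145 mm to the left (+y) in the dispenser's axes; the point has the dispenser's axes.
- dancer (a joint): angle of the dancer arm about its pivot, rad: 0 at rest, growing clockwise seen from above to 1.309 (75 degrees) at the threading stop. A spring always pulls it back to 0: about 3 N at the roller at rest, rising evenly to about 8 N at the stop; let go, it snaps back. At 0 the arm bears 100 degrees from the dispenser's +x towards its +y; at the stop, 25 degrees.
- dancer_arm: the dancer arm: a blue flat bar 14 mm wide, its top 83 mm above the bench, from the pivot to an upright white roller whose axis is 110 mm out. Its two stops are black pins beside the bar 62 mm from the pivot, 92 mm above the bench. Origin on the pivot axis, 80 mm above the bench; x points along the arm to the roller, z up.
- roller_top (a point): centre of the top of the dancer's white roller, 154 mm above the bench. The roller is upright, 22 mm in diameter and 64 mm long below this point (a 28 mm flange at its foot, 4 mm thick, lies under that), and spins freely on its spindle; it can be pinched or pushed from above.
- roll_white: roll of white labels, 62 mm across, 45 mm high; a bystander. Origin: centre of its underside.
- roll_teal: roll of blue-green labels, 62 mm across, 60 mm high; a bystander. Origin: centre of its underside.
- glass_amber: amber glass lantern jar, 68 mm across, 78 mm high, two bulges; a bystander. Origin: centre of its underside.
- glass_violet: violet glass lantern jar, 68 mm across, 78 mm high, two bulges; a bystander. Origin: centre of its underside.
- glass_green_one: green glass lantern jar, 68 mm across, 78 mm high, two bulges; a bystander. Origin: centre of its underside.
- glass_clear: clear glass lantern jar, 68 mm across, 78 mm high, two bulges; a bystander. Origin: centre of its underside.
Mind the look-alikes: they are no part of the job. What is shaped like the roll_yellow but pink is not meant.

How it is judged:
On the way, in this order (a step that is already met when the one before it is completed fails the run):
1. the yellow roll sits on the hub, flat on the disc, and is let go (horizontal distance between roll_mid and hub_seat below 0.006 m and z of roll_mid in the frame of hub_seat between 0.025 and 0.034 m and angle between the z axis of roll_yellow and the z axis of hub_seat, either way round below 0.08 rad and contact force between each of the fingers, the arm and roll_yellow below 0.1 N and linear speed of roll_yellow below 0.05 m/s), for 0.2 s.
2. the dancer arm is wound to its stop and held there (horizontal distance between roll_mid and hub_seat below 0.006 m and z of roll_mid in the frame of hub_seat between 0.025 and 0.034 m and angle between the z axis of roll_yellow and the z axis of hub_seat, either way round below 0.08 rad and contact force between each of the fingers, the arm and roll_yellow below 0.1 N and value of joint dancer above 1.25 rad and velocity of joint dancer between -0.15 and 0.15 rad/s and contact force between any of the fingers, the arm and dancer_arm above 4 N), for 0.3 s.
At the end, for the whole second after the job is handed in: The yellow roll is on the hub (axis within 6 mm, resting on the disc within 5 mm, level within 0.08 rad), at rest and not touched by the robot; the dancer arm is within 0.06 rad of its stop (joint above 1.25), still, and carried by the robot with more than 4 N, no loose thing propping it (all of step 2 and linear speed of roll_yellow below 0.05 m/s and contact force between each of roll_yellow, roll_white, roll_teal, glass_amber, glass_violet, glass_green_one, glass_clear and dancer_arm below 0.3 N); the arm keeps its last pose, push and grip.
It fails at once if another roll or a glass jar is moved by more than 30 mm or tipped (distance of any of roll_white, roll_teal, glass_amber, glass_violet, glass_green_one, glass_clear from where it was at the start of the episode above 0.03 m or angle between any of roll_white, roll_teal, glass_amber, glass_violet, glass_green_one, glass_clear's own z axis and vertical above 0.35 rad).
It fails at once if the yellow roll is dropped (falls free faster than 0.7 m/s) (contact force between the fingers and roll_yellow below 0.05 N and linear speed of roll_yellow above 0.7 m/s).
It fails at once if the dancer arm snaps back (faster than 3 rad/s) (velocity of joint dancer below -3 rad/s).
It also fails if it takes over 48 s, if anything falls off the work surface, if the arm or the gripper's body presses on something with over 40 N, if the wrist force passes 120 N, or if a joint passes its speed limit or range.

## Working session

There is one attempt and no reset: what is moved stays moved. The work goes in short steps, Python scripts to look and compute and a tool call to move; the robot and the scene stay as the last step left them, time stands still between calls to the robot, and variables do not carry over. Pictures are saved under pics/ and viewed, at most 10 in all, crops included, and the job is handed in when it is done.

Besides the shell and the picture viewer there is one more tool, called after "Call:" as name(argument=value, ...), one argument or row to a line, values as JSON. jog_arm: Moves the arm, as the interface text tells. Its arguments: {"type":"object","properties":{"increments":{"type":"array"},"newtons":{"type":"number"}},"required":["increments"]}

```bash
mkdir -p pics; cat > h.py <<'E'
import numpy as np, cv2
from workcell import bot
def grab(n):
    c=bot.camera(n); np.savez('%s.npz'%n,**{k:c[k] for k in c}); return c
def load(n): return dict(np.load('%s.npz'%n))
def cloud(c):
    h,w=c['depth'].shape; u,v=np.meshgrid(np.arange(w),np.arange(h)); d=c['depth']
    P=np.stack([(u-c['cx'])/c['fx']*d,(v-c['cy'])/c['fy']*d,d],-1)
    T=c['pose']; return P@T[:3,:3].T+T[:3,3]
E
python3 - <<'E'
from h import *
print(bot.grip_depth, bot.get_obs())
for n in('top','side'):
    c=grab(n); print(n,c['pose'].round(3),c['fx'])
    cv2.imwrite(f'pics/{n}0.png',cv2.resize(c['color'],(800,600),interpolation=cv2.INTER_CUBIC))
E
```

```text
0.0187 {'time_s': 0.0, 'q': array([ 1.10462036e+00,  3.13453071e-01,  1.49844125e+00,  3.22379392e-06,
        1.33101124e+00, -2.23415863e-01]), 'dq': array([ 2.52096744e-04,  8.53042487e-04, -1.26836576e-03, -1.75814377e-04,
       -7.76323550e-04,  3.55003614e-05]), 'tau': array([ 9.44975750e-05, -4.12250519e+01, -2.59749484e+01, -1.45067852e-04,
        4.00786987e-03,  4.68007798e-06]), 'eef_pos': array([0.12609968, 0.50936215, 0.23073194]), 'tcp_rot': array([-2.23357871e-04,  1.21082578e-01,  9.92642221e-01, -6.17288894e-04]), 'ft_force': array([-0.11870379,  1.13040282,  0.46820142]), 'moment': array([ 0.05957612,  0.02885929, -0.00043859]), 'finger_force': 0.0, 'width': 0.08523091387070346}
top [[-0.027 -0.998  0.061  0.384]
 [-1.     0.028  0.009 -0.091]
 [-0.01  -0.061 -0.998  1.629]
 [ 0.     0.     0.     1.   ]] 477.76393679661635
side [[ 0.881 -0.355  0.314  0.046]
 [-0.474 -0.659  0.584 -0.912]
 [-0.    -0.663 -0.748  1.197]
 [ 0.     0.     0.     1.   ]] 374.3737357475955
```

View pics/top0.png

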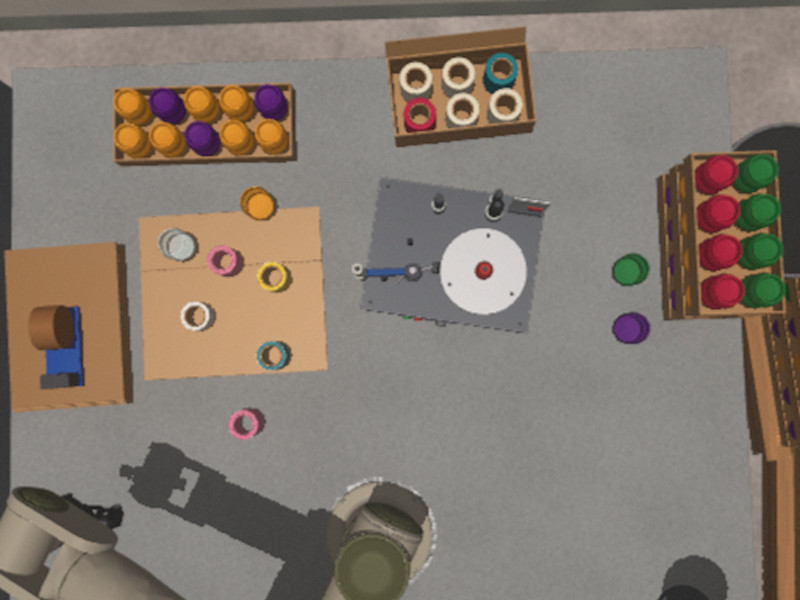

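View pics/side0.png

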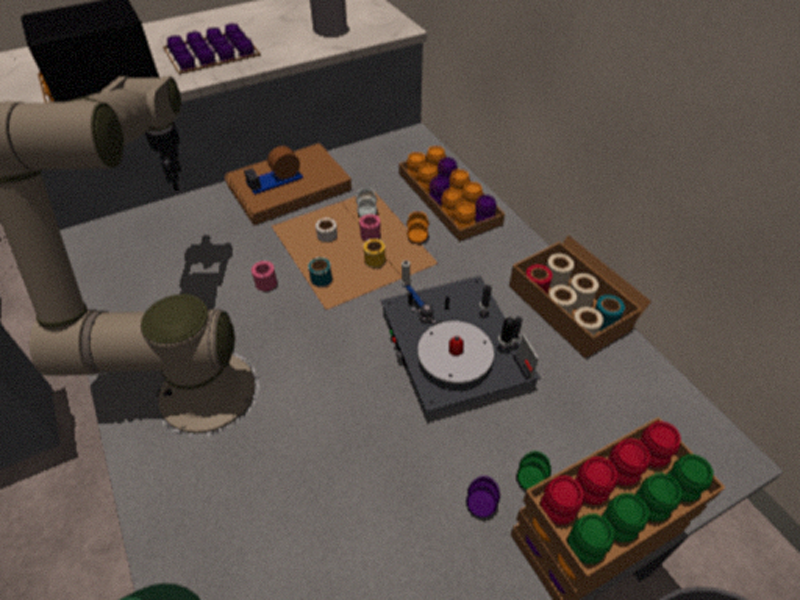

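The yellow roll is at top (273,277) and side (374,252). Look-alikes in the top view are pink at (223,261) and (246,423), white at (197,316), and teal at (273,355). The hub is at top (484,270) and side (456,345). The dancer roller is at top (358,270) and side (406,270). Next I'll measure them and take one close crop.

```bash
cat > meas.py <<'E'
from h import *
def ring(P,m,dz=.004):
    Q=P[m]; zt=np.percentile(Q[:,2],90); Q=Q[abs(Q[:,2]-zt)<dz]
    (x,y),r=cv2.minEnclosingCircle(Q[:,:2].astype(np.float32)); A=np.c_[2*Q[:,:2],np.ones(len(Q))]
    return np.round([x,y,zt,r,len(Q)],4)
def box(c,u,v,ru):
    m=np.zeros(c['depth'].shape,bool); u=int(u*.64);v=int(v*.64); m[v-ru:v+ru,u-ru:u+ru]=1; return m
def proj(c,p):
    T=c['pose']; q=T[:3,:3].T@(np.asarray(p)-T[:3,3]); return np.round([q[0]/q[2]*c['fx']+c['cx'],q[1]/q[2]*c['fy']+c['cy']],1)
E
python3 - <<'E'
from meas import *
spots={'top':dict(yellow=(273,277,14),pinkA=(223,261,14),white=(197,316,14),teal=(273,355,14),amber=(260,204,16),clear=(180,245,16),pinkB=(246,423,14),disc=(484,270,33),hub=(484,270,8),roller=(358,270,8)),
'side':dict(yellow=(374,252,13),pinkA=(370,226,12),teal=(320,270,12),hub=(456,345,9),disc=(456,350,27),roller=(406,270,10))}
for n in spots:
    c=load(n);P=cloud(c);hsv=cv2.cvtColor(c['color'],cv2.COLOR_BGR2HSV)
    for k,(u,v,r) in spots[n].items():
        m=box(c,u,v,r)&(c['depth']>0)&(P[...,2]>.02)
        H,S,V=hsv[...,0],hsv[...,1],hsv[...,2]
        if k=='hub': m&=((H<8)|(H>172))&(S>120)
        if k=='disc': m&=(S<40)&(V>150)&(P[...,2]>.07)
        if k=='roller': m&=(P[...,2]>.14)
        if m.sum()>3: print(n,k,ring(P,m))
        else: print(n,k,'few')
c=load('top');im=c['color']
a=cv2.resize(im[145:225,90:225],(800,474),interpolation=cv2.INTER_CUBIC); cv2.imwrite('pics/crop1.png',a)
a=cv2.resize(im[105:220,220:360],(730,600),interpolation=cv2.INTER_CUBIC); cv2.imwrite('pics/crop2.png',a)
E
```

```text
top yellow [5.581e-01 2.120e-01 6.200e-02 3.100e-02 9.200e+01]
top pinkA [5.949e-01 3.177e-01 6.250e-02 3.160e-02 8.300e+01]
top white [4.784e-01 3.799e-01 4.700e-02 3.050e-02 8.600e+01]
top teal [3.906e-01 2.159e-01 6.170e-02 3.120e-02 8.200e+01]
top amber [7.177e-01 2.444e-01 7.800e-02 2.850e-02 4.000e+01]
top clear [6.323e-01 4.183e-01 7.660e-02 2.900e-02 4.900e+01]
top pinkB [2.474e-01 2.756e-01 6.270e-02 3.140e-02 8.600e+01]
top disc [ 5.516e-01 -2.333e-01  9.420e-02  8.940e-02  9.740e+02]
top hub [ 5.487e-01 -2.325e-01  1.344e-01  1.380e-02  1.800e+01]
top roller [5.573e-01 2.300e-02 1.569e-01 1.040e-02 2.100e+01]
side yellow [5.619e-01 2.095e-01 6.240e-02 3.270e-02 6.800e+01]
side pinkA [5.939e-01 2.795e-01 6.290e-02 7.070e-02 7.000e+01]
side teal [3.944e-01 2.152e-01 6.240e-02 3.300e-02 7.000e+01]
side hub [ 5.548e-01 -2.354e-01  1.335e-01  1.120e-02  1.700e+01]
side disc [ 5.543e-01 -2.358e-01  9.560e-02  8.730e-02  7.790e+02]
side roller [5.625e-01 2.300e-02 1.573e-01 1.230e-02 1.500e+01]
```

View pics/crop1.png

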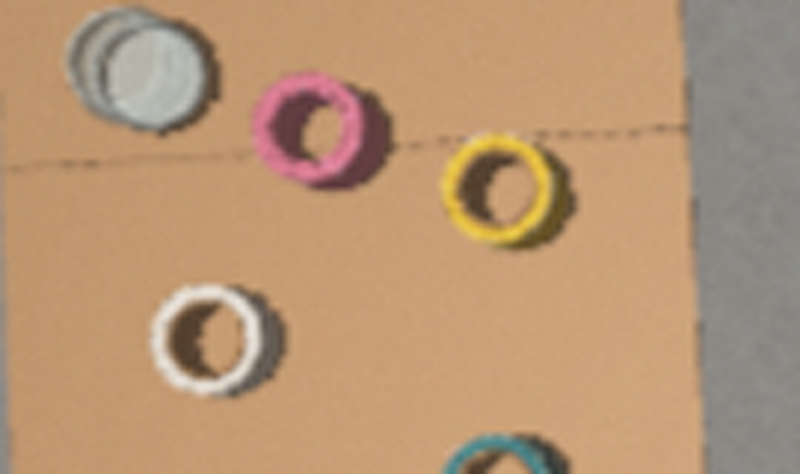

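View pics/crop2.png

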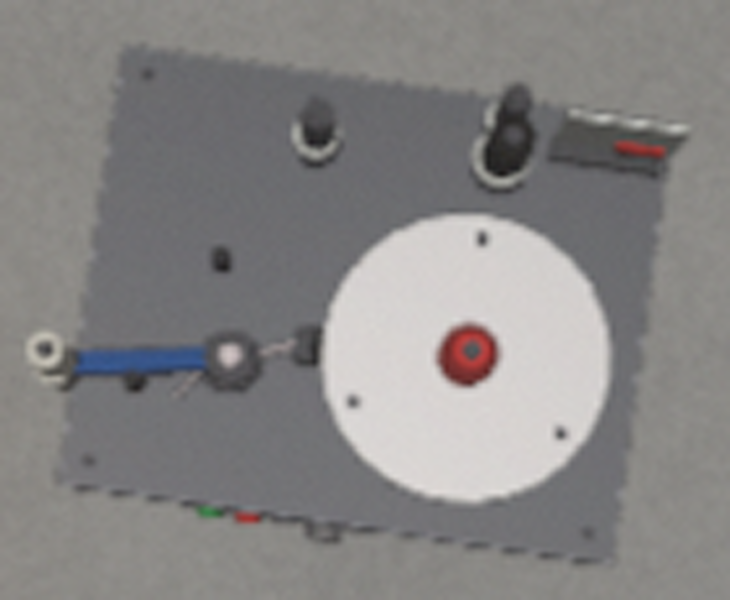

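The crops show the yellow roll on its own at crop1 (498,190), about 101 mm from the pink one. In crop2 the hub is at (468,353), the dancer pivot at (230,360) and its roller at (45,350). Moving above the yellow roll with a −0.98 rad yaw.

Call:
jog_arm(
  increments=[
    [0,0,-0.98,434,-298,0,85],
    [0,0,-0.98,434,-298,0,85],
    [0,0,-0.98,434,-298,0,85],
    [0,0,-0.98,434,-298,0,85],
    [0,0,-0.98,434,-298,0,85],
    [0,0,-0.98,434,-298,0,85],
    [0,0,-0.98,434,-298,0,85],
    [0,0,-0.98,434,-298,0,85],
  ],
  newtons=30,
)

```text
time_s: 0.77
eef_pos: [0.4023, 0.3193, 0.2311]
tcp_rot: [-0.0, 0.577, 0.817, -0.0]
ft_force: [1.0, 0.7, 0.3]
width: 0.0847
finger_force: 0.0
```

Call:
jog_arm(
  increments=[
    [0,0,0,158,-108,0,85],
    [0,0,0,158,-108,0,85],
    [0,0,0,158,-108,0,85],
    [0,0,0,158,-108,0,85],
    [0,0,0,158,-108,-90,85],
    [0,0,0,158,-108,-90,85],
    [0,0,0,158,-108,-90,85],
    [0,0,0,158,-108,-90,85],
  ],
)

```text
time_s: 1.43
eef_pos: [0.5578, 0.2123, 0.1384]
tcp_rot: [-0.002, 0.574, 0.819, -0.002]
ft_force: [-0.1, 0.3, 1.1]
width: 0.0853
finger_force: 0.0
```

```bash
python3 - <<'E'
from meas import *
o=bot.get_obs();print(o['eef_pos'],o['width'])
s=grab('side');t=grab('top')
for n,c in(('s',s),('t',t)):print(n,proj(c,o['eef_pos']),proj(c,[.560,.211,.06]))
im=s['color'];p=proj(s,[.56,.211,.1]).astype(int);k=im[p[1]-50:p[1]+50,p[0]-65:p[0]+65]
im=t['color'];q=proj(t,[.56,.211,.1]).astype(int);l=im[q[1]-50:q[1]+50,q[0]-65:q[0]+65];print(p,q)
cv2.imwrite('pics/g1.png',cv2.resize(np.hstack([k,l]),(800,308),interpolation=cv2.INTER_CUBIC))
E
```

```text
[0.55777867 0.21232074 0.13843161] 0.08525160695178133
s [237.7 143.8] [238.9 157.3]
t [168.  173.3] [173.2 175.3]
[238 150] [170 174]
```

View pics/g1.png

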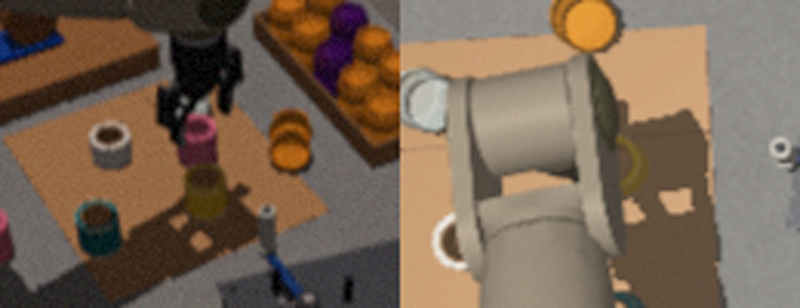

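The side half shows the open fingers centred over the yellow roll: tips at about (175,140) and (235,105), roll top at (207,170). Lowering and gripping.

Call:
jog_arm(
  increments=[
    [0,0,0,1,-1,-40,85],
    [0,0,0,1,-1,-75,85],
    [0,0,0,1,-1,-100,85],
    [0,0,0,1,-1,-122,85],
    [0,0,0,1,-1,-122,85],
    [0,0,0,1,-1,-122,55],
    [0,0,0,1,-1,-122,55],
    [0,0,0,1,-1,-122,55],
  ],
  newtons=30,
)

```text
time_s: 2.2
eef_pos: [0.5615, 0.2126, 0.0225]
tcp_rot: [0.002, 0.574, 0.819, 0.002]
ft_force: [-1.9, 1.6, 6.9]
width: 0.0601
finger_force: 33.0
```

Call:
jog_arm(
  increments=[
    [0,0,0,0,0,0,55],
    [0,0,0,0,0,0,55],
    [0,0,0,0,0,0,55],
    [0,0,0,0,0,0,55],
  ],
)

```text
time_s: 2.53
eef_pos: [0.5615, 0.2126, 0.0225]
tcp_rot: [0.002, 0.574, 0.819, 0.002]
ft_force: [-0.8, 1.0, 7.5]
width: 0.0602
finger_force: 33.1
```

Call:
jog_arm(
  increments=[
    [0,0,0,0,0,20,55],
    [0,0,0,0,0,60,55],
    [0,0,0,0,0,100,55],
    [0,0,0,0,0,140,55],
    [0,0,0,0,0,180,55],
    [0,0,0,0,0,200,55],
    [0,0,0,0,-20,200,55],
    [0,0,0,-1,-60,200,55],
  ],
)

```text
time_s: 3.2
eef_pos: [0.5593, 0.1542, 0.2227]
tcp_rot: [0.002, 0.572, 0.82, 0.002]
ft_force: [1.4, -0.4, -2.4]
width: 0.0605
finger_force: 33.8
```

Call:
jog_arm(
  increments=[
    [0,0,0,-2,-40,0,55],
    [0,0,0,-2,-80,0,55],
    [0,0,0,-3,-120,0,55],
    [0,0,0,-4,-160,0,55],
    [0,0,0,-5,-200,0,55],
    [0,0,0,-5,-240,0,55],
    [0,0,0,-6,-280,0,55],
    [0,0,0,-6,-310,0,55],
  ],
)

```text
time_s: 3.87
eef_pos: [0.5526, -0.161, 0.2212]
tcp_rot: [0.001, 0.575, 0.818, -0.0]
ft_force: [0.2, -0.1, -1.7]
width: 0.0603
finger_force: 33.8
```

Call:
jog_arm(
  increments=[
    [0,0,0,-1,-35,0,55],
    [0,0,0,-1,-65,0,55],
    [0,0,0,-1,-75,0,55],
    [0,0,0,-1,-75,0,55],
    [0,0,0,-1,-75,-15,55],
    [0,0,0,-1,-75,-15,55],
  ],
)

```text
time_s: 4.37
eef_pos: [0.5515, -0.2315, 0.2032]
tcp_rot: [-0.001, 0.574, 0.819, 0.0]
ft_force: [-0.7, 1.6, -3.0]
width: 0.0599
finger_force: 33.7
```

```bash
python3 - <<'E'
from meas import *
o=bot.get_obs();print(o['eef_pos'],o['width'],o['finger_force'],o['ft_force'])
s=grab('side');t=grab('top');P=cloud(s)
hsv=cv2.cvtColor(s['color'],cv2.COLOR_BGR2HSV)
p=proj(s,[.5525,-.2346,.15]).astype(int)
for c in(s,t):print(proj(c,o['eef_pos']),proj(c,[.5525,-.2346,.134]))
print(p);k=s['color'][p[1]-50:p[1]+50,p[0]-65:p[0]+65]
q=proj(t,[.5525,-.2346,.15]).astype(int);l=t['color'][q[1]-50:q[1]+50,q[0]-65:q[0]+65]
cv2.imwrite('pics/h1.png',cv2.resize(np.hstack([k,l]),(800,308),interpolation=cv2.INTER_CUBIC))
m=(abs(hsv[...,0].astype(int)-25)<7)&(hsv[...,1]>110)&(np.linalg.norm(P-np.append(o['eef_pos'][:2],.2),axis=-1)<.08)
Q=P[m];print(m.sum(),Q.min(0),Q.max(0),Q.mean(0));v,u=np.where(m);print(u.min(),u.max(),v.min(),v.max())
E
```

```text
[ 0.55149674 -0.23147426  0.20315716] 0.059946573982710236 33.65368205588311 [-0.68920523  1.62679642 -2.96387268]
[292.1 204.1] [291.4 217. ]
[311.3 168.9] [310.2 171.2]
[291 214]
158 [ 0.51445039 -0.26446668  0.18508341] [ 0.58639177 -0.20592205  0.27498848] [ 0.54947137 -0.25194735  0.22120921]
285 302 191 213
```

View pics/h1.png

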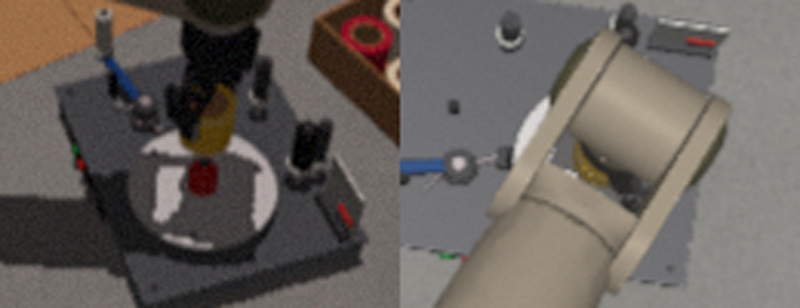

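Side half: the roll's lower edge is at about (207,150), above the hub at (203,178), and slightly to the right. I'll fit both cylinders from the same camera.

```bash
cat > fit.py <<'E'
from meas import *
from scipy.optimize import least_squares
def cyl(Q,r,x0):
    f=lambda p:np.hypot(Q[:,0]-p[0],Q[:,1]-p[1])-r
    s=least_squares(f,x0,loss='soft_l1',f_scale=.002); return s.x.round(4), np.std(f(s.x)).round(4), len(Q)
def run(n='side',k=6):
    e=bot.get_obs()['eef_pos']; Y=[];R=[];D=[]
    for _ in range(k):
        c=grab(n);P=cloud(c);hsv=cv2.cvtColor(c['color'],cv2.COLOR_BGR2HSV).astype(int)
        H,S,V=hsv[...,0],hsv[...,1],hsv[...,2]
        near=np.hypot(P[...,0]-e[0],P[...,1]-e[1])<.06
        m=(abs(H-25)<8)&(S>100)&near; Y.append(P[m])
        m=((H<8)|(H>172))&(S>110)&near&(P[...,2]>.09)&(P[...,2]<.15); R.append(P[m])
    return np.vstack(Y),np.vstack(R)
E
python3 - <<'E'
from fit import *
Y,R=run();e=bot.get_obs()['eef_pos'];print(e)
print(np.percentile(Y[:,2],[2,10,50,90,98]),np.percentile(R[:,2],[2,50,98]))
cam=load('side')['pose'][:3,3]
z0=np.percentile(Y[:,2],3)
for lo,hi in((0,.045),(.005,.04)):
    q=Y[(Y[:,2]>z0+lo)&(Y[:,2]<z0+hi)];print('roll',cyl(q,.031,e[:2]+[0,-.005]))
print('hub',cyl(R[R[:,2]<.12],.018,[.5543,-.2358]),cyl(R[R[:,2]<.126],.018,[.5543,-.2358]))
E
```

```text
[ 0.55219729 -0.23287072  0.20482067]
[0.18972192 0.19625872 0.22922976 0.27129229 0.48807961] [0.09193502 0.12030406 0.13687973]
roll (array([ 0.5544, -0.2308]), np.float64(0.0025), 627)
roll (array([ 0.5542, -0.2308]), np.float64(0.0026), 489)
hub (array([ 0.5561, -0.2328]), np.float64(0.0015), 291) (array([ 0.5563, -0.2325]), np.float64(0.002), 405)
```

Call:
jog_arm(
  increments=[
    [0,0,0,1.5,-2.5,-20,55],
    [0,0,0,1.5,-2.5,-40,55],
    [0,0,0,1.5,-2.5,-50,55],
    [0,0,0,1.5,-2.5,-50,55],
  ],
)

```text
time_s: 5.1
eef_pos: [0.5527, -0.235, 0.1521]
tcp_rot: [-0.002, 0.574, 0.819, -0.0]
ft_force: [-0.4, 0.1, -2.1]
width: 0.0601
finger_force: 33.7
```

```bash
python3 - <<'E'
from fit import *
Y,R=run(k=4);o=bot.get_obs();e=o['eef_pos'];print(e,o['ft_force'],o['moment'])
Y=Y[Y[:,2]<.25];z0=np.percentile(Y[:,2],3);print(z0)
q=Y[(Y[:,2]>z0)&(Y[:,2]<z0+.045)];print('roll',cyl(q,.031,e[:2]))
print('hub',cyl(R[R[:,2]<.12],.018,[.5543,-.2358]))
k=load('side')['color'][170:245,240:340]
cv2.imwrite('pics/h2.png',cv2.resize(k,(800,600),interpolation=cv2.INTER_CUBIC))
E
```

```text
[ 0.55404174 -0.23587142  0.15567242] [-1.10274553 -0.25847843 -2.18471874] [-0.00888519  0.02771814 -0.03080314]
0.1382532009547601
roll (array([ 0.5559, -0.2339]), np.float64(0.0022), 386)
hub (array([ 0.5559, -0.2328]), np.float64(0.0015), 123)
```

View pics/h2.png

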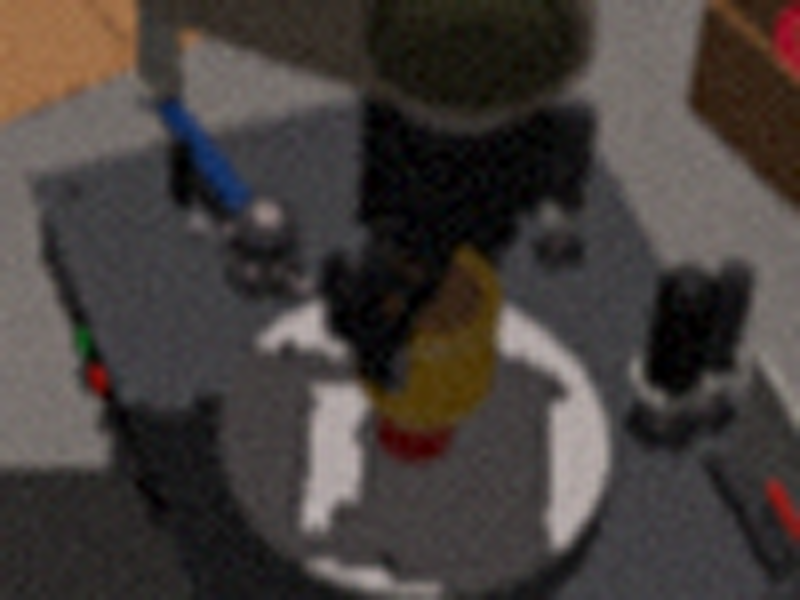

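In the crop, the hub spans x 380–455 and the roll's lower end spans 363–490. The roll is about 2 mm too far right. Making a small correction and lowering onto the taper.

Call:
jog_arm(
  increments=[
    [0,0,0,-1,1,0,55],
    [0,0,0,-1,1,-6,55],
    [0,0,0,-1,1,-12,55],
    [0,0,0,-1,1,-12,55],
  ],
)

```text
time_s: 5.63
eef_pos: [0.552, -0.2342, 0.1408]
tcp_rot: [-0.001, 0.574, 0.819, -0.0]
ft_force: [0.2, -0.1, -1.9]
width: 0.0603
finger_force: 33.7
```

Call:
jog_arm(
  increments=[
    [0,0,0,0,0,-3,55],
    [0,0,0,0,0,-6,55],
    [0,0,0,0,0,-6,55],
  ],
)

```text
time_s: 5.88
eef_pos: [0.5523, -0.2344, 0.1356]
tcp_rot: [-0.001, 0.574, 0.819, -0.0]
ft_force: [-0.1, 0.5, -1.5]
width: 0.0604
finger_force: 33.7
```

Call:
jog_arm(
  increments=[
    [0,0,0,0,0,-4,55],
    [0,0,0,0,0,-8,55],
    [0,0,0,0,0,-12,55],
    [0,0,0,0,0,-12,55],
  ],
)

```text
time_s: 6.22
eef_pos: [0.5522, -0.2344, 0.1232]
tcp_rot: [-0.001, 0.574, 0.819, -0.0]
ft_force: [-0.4, 0.3, -1.5]
width: 0.06
finger_force: 33.7
```

Call:
jog_arm(
  increments=[
    [0,0,0,0,0,-4,55],
    [0,0,0,0,0,-8,55],
    [0,0,0,0,0,-10,55],
    [0,0,0,0,0,-10,55],
  ],
)

```text
time_s: 6.55
eef_pos: [0.5523, -0.2344, 0.1137]
tcp_rot: [-0.001, 0.574, 0.819, -0.0]
ft_force: [0.5, 0.3, -1.1]
width: 0.0601
finger_force: 33.7
```

Call:
jog_arm(
  increments=[
    [0,0,0,0,0,-1,55],
    [0,0,0,0,0,-2,55],
    [0,0,0,0,0,-2,55],
  ],
)

```text
time_s: 6.8
eef_pos: [0.5527, -0.2347, 0.1126]
tcp_rot: [0.0, 0.574, 0.819, -0.0]
ft_force: [0.1, -0.2, 0.2]
width: 0.0602
finger_force: 33.8
```

Call:
jog_arm(
  increments=[
    [0,0,0,0,0,-1,55],
    [0,0,0,0,0,-2,55],
    [0,0,0,0,0,-2,55],
  ],
)

```text
time_s: 7.05
eef_pos: [0.5527, -0.2348, 0.1125]
tcp_rot: [0.001, 0.574, 0.819, -0.0]
ft_force: [-6.5, 3.0, 15.1]
width: 0.0602
finger_force: 35.1
```

TCP z is 0.1125, exactly 90 mm above the pick height, and the force is rising, so the roll is seated. Easing off and opening.

Call:
jog_arm(
  increments=[
    [0,0,0,0,0,2,60],
    [0,0,0,0,0,2,75],
    [0,0,0,0,0,2,85],
    [0,0,0,0,0,2,85],
    [0,0,0,0,0,2,85],
    [0,0,0,0,0,2,85],
    [0,0,0,0,0,2,85],
  ],
)

```text
time_s: 7.63
eef_pos: [0.5525, -0.2346, 0.1121]
tcp_rot: [-0.0, 0.574, 0.819, 0.0]
ft_force: [-0.4, -0.7, -0.4]
width: 0.0847
finger_force: 0.0
```

Call:
jog_arm(
  increments=[
    [0,0,0,0,0,15,85],
    [0,0,0,0,0,45,85],
    [0,0,0,0,0,80,85],
    [0,0,0,0,0,110,85],
    [0,0,0,0,0,110,85],
  ],
)

```text
time_s: 8.05
eef_pos: [0.5542, -0.2356, 0.2288]
tcp_rot: [0.005, 0.574, 0.819, 0.0]
ft_force: [0.5, -1.3, 0.5]
width: 0.0852
finger_force: 0.0
```

Call:
jog_arm(
  increments=[
    [0,0,-1.4,6,257,0,60],
    [0,0,-1.4,6,257,0,60],
    [0,0,-1.4,6,257,0,60],
    [0,0,-1.4,6,257,0,60],
    [0,0,-1.4,6,257,0,60],
    [0,0,-1.4,6,257,0,60],
    [0,0,-1.4,6,257,0,60],
    [0,0,-1.4,6,257,0,60],
  ],
)

```text
time_s: 8.72
eef_pos: [0.5581, 0.0265, 0.222]
tcp_rot: [-0.0, 0.888, 0.461, 0.0]
ft_force: [0.8, 0.3, 0.5]
width: 0.0599
finger_force: 0.0
```

```bash
python3 - <<'E'
from fit import *
o=bot.get_obs();print(o['eef_pos'],o['tcp_rot'],o['q'])
s=grab('side');P=cloud(s);hsv=cv2.cvtColor(s['color'],cv2.COLOR_BGR2HSV).astype(int)
m=(abs(hsv[...,0]-25)<8)&(hsv[...,1]>100)&(np.hypot(P[...,0]-.5543,P[...,1]+.2358)<.06)
Q=P[m];print(Q[:,2].min(),Q[:,2].max(),cyl(Q,.031,[.5543,-.2358]))
k=s['color'][130:250,210:370]
cv2.imwrite('pics/h3.png',cv2.resize(k,(800,600),interpolation=cv2.INTER_CUBIC))
E
```

```text
[0.55814513 0.02645134 0.22201251] [-4.94325148e-04  8.87560953e-01  4.60690027e-01  9.74964292e-05] [-1.62736413e-01  3.94420839e-01  1.40794809e+00  9.33613138e-04
  1.33965921e+00  4.50300740e-01]
0.09171896514707223 0.15554196387392882 (array([ 0.5555, -0.2334]), np.float64(0.0034), 235)
```

View pics/h3.png

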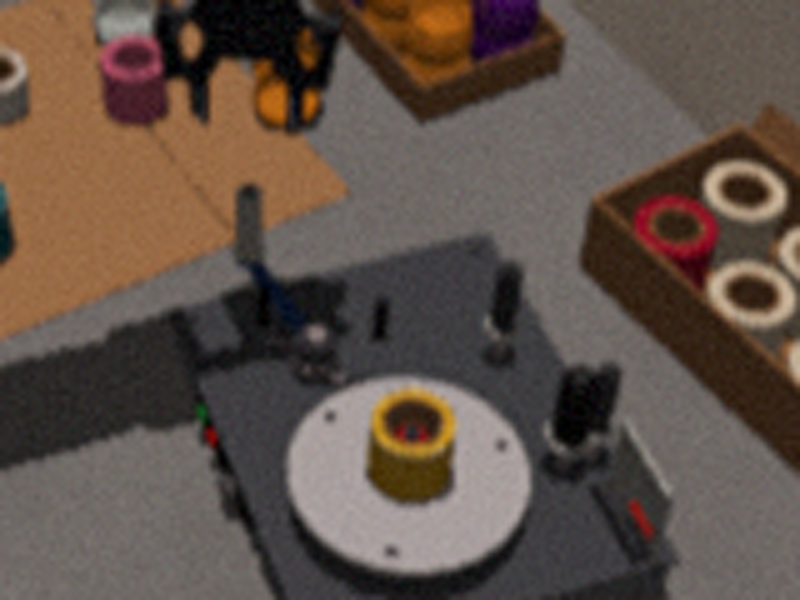

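The picture shows the yellow roll flat on the disc over the hub at (412,450). The dancer roller is at (248,195), clear beneath the gripper. Descending around it and pinching.

Call:
jog_arm(
  increments=[
    [0,0,0,0.5,0.5,0,60],
    [0,0,0,0.5,0.5,-40,60],
    [0,0,0,0.5,0.5,-75,60],
    [0,0,0,0.5,0.5,-110,60],
    [0,0,0,0.5,0.5,-110,60],
    [0,0,0,0.5,0.5,-110,60],
  ],
)

```text
time_s: 9.27
eef_pos: [0.5587, 0.0223, 0.1119]
tcp_rot: [-0.001, 0.887, 0.462, -0.001]
ft_force: [-0.3, 0.3, 1.5]
width: 0.0599
finger_force: 0.0
```

Call:
jog_arm(
  increments=[
    [0,0,0,0,0,0,40],
    [0,0,0,0,0,0,26],
    [0,0,0,0,0,0,15],
    [0,0,0,0,0,0,15],
    [0,0,0,0,0,0,15],
    [0,0,0,0,0,0,15],
  ],
  newtons=40,
)

```text
time_s: 9.77
eef_pos: [0.5595, 0.0229, 0.1142]
tcp_rot: [0.001, 0.887, 0.462, 0.001]
ft_force: [-3.0, 0.7, 8.1]
width: 0.0215
finger_force: 38.7
```

Call:
jog_arm(
  increments=[
    [0,0,-0.03,9,-0.5,0,15],
    [0,0,-0.07,18,-1.5,0,15],
    [0,0,-0.1,27,-3.5,0,15],
    [0,0,-0.14,35.5,-6,0,15],
    [0,0,-0.18,44,-9.5,0,15],
    [0,0,-0.22,52,-13.5,0,15],
    [0,0,-0.26,59.5,-18,0,15],
    [0,0,-0.3,67,-23,0,15],
  ],
)

```text
time_s: 10.43
eef_pos: [0.6261, -0.0003, 0.1141]
tcp_rot: [0.0, 0.946, 0.323, -0.0]
ft_force: [-7.8, -1.7, 8.6]
width: 0.0211
finger_force: 38.9
```

Call:
jog_arm(
  increments=[
    [0,0,-0.03,7,-6,0,15],
    [0,0,-0.07,13,-12,0,15],
    [0,0,-0.1,19,-19,0,15],
    [0,0,-0.14,24.5,-26.5,0,15],
    [0,0,-0.18,29,-34,0,15],
    [0,0,-0.22,33,-42,0,15],
    [0,0,-0.26,36,-50,0,15],
    [0,0,-0.3,38.5,-58,0,15],
  ],
)

```text
time_s: 11.1
eef_pos: [0.6642, -0.0574, 0.1141]
tcp_rot: [-0.001, 0.984, 0.178, -0.0]
ft_force: [-9.3, 6.5, 7.8]
width: 0.021
finger_force: 39.1
```

Call:
jog_arm(
  increments=[
    [0,0,0,0.5,-2,0,15],
    [0,0,0,0.5,-2,0,15],
    [0,0,0,0.5,-2,0,15],
  ],
)

```text
time_s: 11.35
eef_pos: [0.6645, -0.0587, 0.1141]
tcp_rot: [-0.001, 0.984, 0.179, -0.0]
ft_force: [-7.5, 6.9, 8.0]
width: 0.0211
finger_force: 39.3
```

Call:
jog_arm(
  increments=[
    [0,0,0,0.5,-2,0,15],
    [0,0,0,0.5,-2,0,15],
    [0,0,0,0.5,-2,0,15],
  ],
)

```text
time_s: 11.6
eef_pos: [0.6646, -0.059, 0.114]
tcp_rot: [-0.002, 0.984, 0.18, -0.001]
ft_force: [-10.9, 13.8, 10.8]
width: 0.0206
finger_force: 39.7
```

Call:
jog_arm(
  increments=[
    [0,0,0,0.5,-2,0,15],
    [0,0,0,0.5,-2,0,15],
    [0,0,0,0.5,-2,0,15],
  ],
)

```text
time_s: 11.85
eef_pos: [0.6647, -0.0592, 0.114]
tcp_rot: [-0.004, 0.984, 0.18, -0.001]
ft_force: [-13.3, 20.2, 12.4]
width: 0.0212
finger_force: 40.1
```

The TCP has stopped moving while the force climbs, so the arm is at its stop. Holding, then a final check.

Call:
jog_arm(
  increments=[
    [0,0,0,0,0,0,15],
    [0,0,0,0,0,0,15],
    [0,0,0,0,0,0,15],
    [0,0,0,0,0,0,15],
    [0,0,0,0,0,0,15],
    [0,0,0,0,0,0,15],
  ],
)

```text
time_s: 12.35
eef_pos: [0.6647, -0.0592, 0.114]
tcp_rot: [-0.004, 0.984, 0.18, -0.001]
ft_force: [-12.8, 20.3, 11.1]
width: 0.0207
finger_force: 40.1
```

```bash
python3 - <<'E'
from fit import *
o=bot.get_obs();print(o['eef_pos'],o['ft_force'],o['width'],o['finger_force'])
s=grab('side')
cv2.imwrite('pics/h4.png',cv2.resize(s['color'][130:250,210:370],(800,600),interpolation=cv2.INTER_CUBIC))
E
```

```text
[ 0.66470791 -0.05921192  0.11397795] [-12.83311949  20.26891102  11.12721615] 0.020652258035003715 40.081598460674286
```

View pics/h4.png

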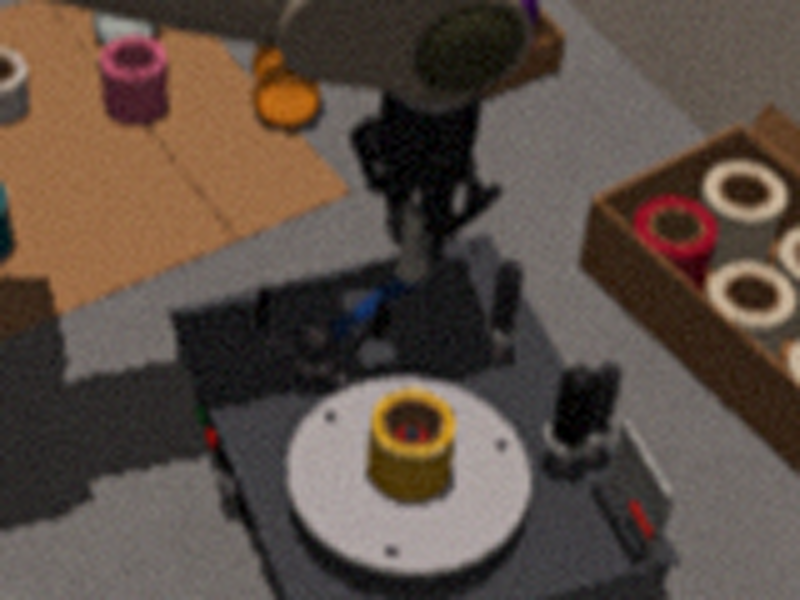

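The blue bar lies against its stop pin at (378,322), with the roller pinched at (412,250). The roll is still seated at (412,450), and the other items in view are where they were. Handing in.

```bash
python3 -c "from workcell import bot; print(bot.hand_in())"
```

```text
the job is handed in; nothing more can be done
None
```

The yellow roll sits flat on the hub, let go, and the gripper is holding the dancer arm at its threading stop; I handed the job in at about 12.4 s, but the hand-in returned no verdict.

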